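# Feed a carving blank through the drying box's gravity flap

### The job

Feed the dark wooden blank into the drying box without picking it up: with your fingertips push it steadily, end first, along the feed shelf so that it swings the green flap inward and goes over the sill until it slides down to the floor of the box. Then draw your fingers back out so that the flap drops fully shut. Leave the other two blanks and the gouge to the right of the box where they lie.

Things in the scene. Friction and masses are not known exactly. Their poses are not given: they have to be found in the camera images.
- drying_box: Plywood drying box with a clear cover, fixed on the worktop; 124 mm wide, its flat top 124 mm above the worktop, the chamber reaching 219 mm behind the doorway. Origin on the worktop under the middle of the doorway; x points in the feed direction (into the box), y left, z up. All x, y, z below are in mm in this frame.
- shelf_front (a point): Middle of the front end of the sheet-steel feed shelf (x -210, z 60). The shelf is level, slippery, 140 mm wide, top at z 60, open at this end. Side rails stand 14 mm above it (to z 74): 132 mm apart inside from x -210 to -145, tapering in to a straight throat 63 mm wide from x -55 to 0.
- doorway (a point): Middle of the doorway at shelf level (x 0, y 0, z 60). Opening 66 mm wide, from the shelf (z 60) up to z 111, in a grey steel frame 9 mm thick whose front face is at x -6.
- slide_top (a point): Inner edge of the sill (x 30, z 60): behind the doorway the shelf runs on level to here. Then a slippery steel slide drops, first at 18 degrees (to x 75), then at 31, to the flat floor (z 21, x 115 to 204, 104 mm wide). The blank tips and runs down by itself once its middle is 0 to 10 mm past this edge; its trailing end is then about in the doorway.
- flap (a joint): Green steel gravity flap, 60 mm wide, hung inside the doorway from a level hinge at x 8, z 109.5, reaching to 2 mm above the shelf. 0 rad = hanging shut; grows as its lower edge swings inward (away from the robot), stop at 1.4; it cannot swing outward. Weighs 40 g, opens with under 1 N and drops shut by itself in about a second when nothing is under it.
- blank_centre (a point): Centre of the dark brown wooden blank, a plain waxed block 75 mm long, 50 mm wide, 28 mm high, 55 to 95 g, lying flat on the feed shelf roughly end-on to the doorway (up to 20 degrees askew). This point is half-way up (14 mm above its underside). The blank's own y axis runs along its 75 mm length, x along its width, z up.
- pale_blank: Pale wooden blank 110 x 45 x 38 mm on the worktop to the right of the box; leave it. Origin at the centre of its underside, y along its length.
- red_blank: Reddish wooden blank 140 x 32 x 22 mm on the worktop farther to the right, behind the vice; leave it. Origin at the centre of its underside, y along its length.
- gouge: Carving gouge with a brown wooden handle, 210 x 26 x 22 mm, on the worktop to the right of the reddish blank; leave it. Origin at the centre of its underside, y along its length.
Things that resemble listed ones, but are neither listed nor needed, are in the scene too. Of the things like the part that bears blank_centre, leave any that is pink; of the rest the larger one is meant.

How it is judged:
By the outcome, as a careful person would: the job done as asked, in the order asked, and still so for the second after the job is handed in, with the robot touching nothing.
It also fails if it takes over 37 s, if anything falls off the work surface, if the arm or the gripper's body presses on something with over 40 N, if the wrist force passes 120 N, or if a joint passes its speed limit or range.

### The arm

A 7-joint arm with a two-finger parallel gripper is mounted at the origin on a cart in front of the work surface, level with it; the furniture and walls round the work are solid. World frame = base frame: x ahead of the robot, y to its left, z up, the work surface at z = 0. Lengths are in m, angles in degrees, forces in N, time in s.
With the tool pointing down it reaches from about 0.35 to 0.9 m from the base axis. Payload 8.1 kg.
Tool frame: the origin (TCP) lies midway between the tips of the shut fingers; the grasp point (between the pads) lies 19 mm behind it; x points along the fingers, y is the direction in which the jaws open and shut, and the axes are right-handed (so a half turn about x gives the same grasp; the last joint's range is limited). The gripper opens to 92 mm and grips with 3 to 60 N. Pads are 19 mm wide; open, the fingers measure 130 mm over their backs; the gripper's body (75 mm by 190 mm) begins 47 mm behind the grasp point.
Start: joints at [-69.993, 24.895, 1.432, 90.138, -0.665, 64.973, -4.303], TCP at [0.273, 0.562, 0.227] pointing down, gripper open.
Joint ranges: [-149.89, 149.89], [-25.12, 119.58], [-72.63, 75.52], [4.76, 147.25], [-75.54, 255.54], [6.69, 114.76], [-157.13, 157.13]. Speed limits (degrees/s): [127.2, 127.2, 172.46, 172.46, 180, 180, 180].

### API

Orientations are given as [roll, pitch, yaw] about the fixed x, y, z axes, in that order (R = Rz(yaw) Ry(pitch) Rx(roll)).
In Python, from workcell import manip, optics, models gives the robot as it stands.
- The arm moves only by the tool step_arm, never from a script. Its argument "series" is a list of rows, each a list of 5 numbers: the shift along the tool's x, y, z in m, then the turn about the tool's x in rad, then the opening, from 0 (shut) to 1 (fully open). In form: [[dx, dy, dz, yaw, hand], ...]. A call has exactly 10 rows; each row is the pose to reach, as a shift and turn from the pose commanded when the call began, along the tool's axes at that moment; what a row does not reach only later rows make up. A row lasts 1/12 s, in which the tool goes at most 41.7 mm and 7.16 degrees, less where a joint would pass 70% of its speed; a pose out of reach is approached as far as the arm can. A call with a gripper value outside its range is refused whole. The fingers move at their own pace and stop on an object; "newtons" is the grip in N (left out, the last holds). Time passes only in rows, so rows that repeat a pose let the fingers close, or fill a call up. It gives the time, the measured TCP pose, the force and the opening at its end, in the units of the state.
- manip.sense(): the state, without advancing time (a new reading comes with each control period).
- optics.capture(name): name is "scene" or "top" or "wrist"; returns a dict with "image" (400x640x3 uint8, red, green, blue), "K" (3x3 intrinsics, pixels), "world_to_cam" (4x4, takes a point from world to camera coordinates). Camera axes: x right, y down, z forward; pixel columns grow to the right and rows downward; lengths in m; the calibration is good to about 2 mm. A picture is of the moment at which its call begins. There is no depth.
- manip.close_job(): hands the job in, once; it reports no verdict.
Trained networks look in a picture, given as the dict that the camera call returned (one of the last four; its "shot" number tells which), for a name from the list of things; names that differ only in an ending like _2 or _b are one class to them, and where a whole thing is asked for, a point or a joint stands for the part that bears it (a point fixed in the world has none). Each returns a list of dicts, best first, with "p" (0 to 1); they miss things now and then, are a little off and sometimes report something else, mostly with a low value. They report only what shows in the picture. A call takes as long as a camera call. They do not tell look-alikes from the thing itself.
- models.boxes_of(picture, name): "location" ([x, y, z] in m, in the coordinates of the camera as it stood for that picture, good to about 4 mm: the middle of the surface that is visible of it).
- models.silhouettes(picture, name): "region" (400x640 bool, what is visible of it).
The state is a dict: "time_s": time; "q": joint angles; "joint_velocities": joint speeds; "joint_efforts": joint torques, N m; "eef_pos": TCP position; "eef_rot": TCP orientation; "ft_force": force on the tool from outside, world axes, zero at the start; "wrist_torque": the same for the moment, N m; "width": finger opening in m.
Only numpy, scipy, OpenCV 4.12 (cv2) and the standard library are available. Lean on these libraries where they do the work, as an engineer would, in place of code of your own. Each camera call takes 0.05 s, during which the arm holds its last target.

## Working session

There is one attempt and no reset: what is moved stays moved. The work goes in short steps, Python scripts to look and compute and a tool call to move; the robot and the scene stay as the last step left them, time stands still between calls to the robot, and variables do not carry over. Pictures are saved under pics/ and viewed, and the job is handed in when it is done.

Besides the shell and the picture viewer there is one more tool, called after ">>>" as name(argument=value, ...), one argument or row to a line, values as JSON. step_arm: Moves the arm, as the interface text tells. Its arguments: {"type":"object","properties":{"series":{"type":"array","items":{"type":"array","items":{"type":"number"}}},"newtons":{"type":"number"}},"required":["series"]}

```bash
mkdir -p pics; ls; cat > h.py <<'E'
import numpy as np, cv2
from workcell import manip, optics, models
def save(p,n): cv2.imwrite('pics/'+n+'.png', cv2.cvtColor(p['image'],cv2.COLOR_RGB2BGR))
def proj(p,X):
    X=np.atleast_2d(X); T=p['world_to_cam']; c=X@T[:3,:3].T+T[:3,3]; u=c@p['K'].T; return u[:,:2]/u[:,2:]
def c2w(p,c):
    T=p['world_to_cam']; return T[:3,:3].T@(np.array(c)-T[:3,3])
def ray(p,uv,z):
    T=p['world_to_cam']; R=T[:3,:3]; o=-R.T@T[:3,3]; d=R.T@np.linalg.solve(p['K'],[uv[0],uv[1],1.]); return o+d*(z-o[2])/d[2]
E
python3 - <<'E'
from h import *
np.set_printoptions(precision=3,suppress=True)
print(manip.sense())
for n in ['scene','top','wrist']:
    p=optics.capture(n); save(p,n+'0')
    T=p['world_to_cam']; print(n,'cam at',-T[:3,:3].T@T[:3,3], 'fwd',T[2,:3])
    for nm in ['blank_centre','drying_box','flap']:
        for d in models.boxes_of(p,nm): print(nm,round(d['p'],2),c2w(p,d['location']),proj(p,c2w(p,d['location']))[0])
E
```

```text
pics
{'time_s': 0.0, 'q': array([-69.993,  24.939,   1.432,  90.189,  -0.664,  64.972,  -4.302]), 'joint_velocities': array([-0.007, -0.08 ,  0.044, -0.015, -0.021, -0.02 , -0.047]), 'joint_efforts': array([ -0.001, -66.785,   0.985, -31.447,  -0.061,   0.043,   0.   ]), 'eef_pos': array([0.273, 0.562, 0.226]), 'eef_rot': array([ -84.192,   89.908, -110.082]), 'ft_force': array([-0.685,  0.498,  0.297]), 'wrist_torque': array([ 0.021, -0.002, -0.001]), 'width': 0.09166711518093884}
scene cam at [ 1.159 -0.359  0.913] fwd [-0.514  0.405 -0.756]
blank_centre 0.83 [0.554 0.222 0.089] [352.066 158.452]
blank_centre 0.83 [0.64  0.064 0.03 ] [321.14  226.711]
blank_centre 0.49 [0.524 0.347 0.017] [378.934 151.532]
drying_box 0.72 [0.744 0.19  0.089] [396.348 214.055]
flap 0.32 [0.745 0.187 0.089] [395.66 214.68]
top cam at [0.411 0.088 1.132] fwd [ 0.172 -0.003 -0.985]
blank_centre 0.93 [0.512 0.348 0.015] [203.891 239.505]
blank_centre 0.65 [0.541 0.234 0.089] [251.173 222.556]
blank_centre 0.63 [0.624 0.07  0.025] [329.106 189.512]
drying_box 0.64 [0.663 0.22  0.109] [257.857 163.236]
wrist cam at [0.204 0.597 0.385] fwd [ 0.257 -0.124 -0.958]
```

View pics/scene0.png

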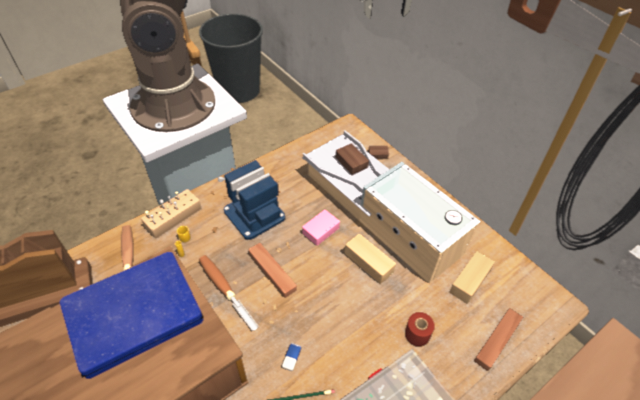

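View pics/top0.png

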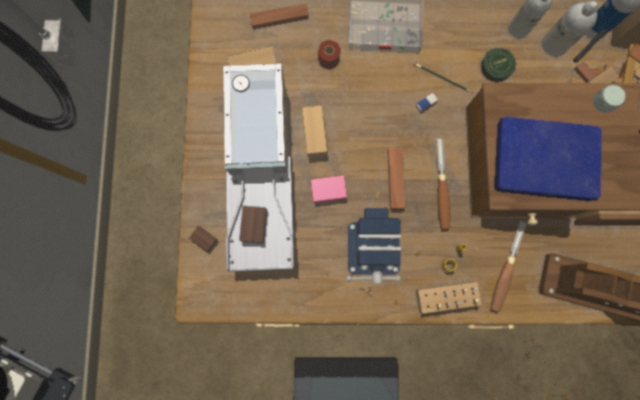

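```bash
python3 - <<'E'
import cv2
a=cv2.imread('pics/top0.png')[120:270,180:350]; cv2.imwrite('pics/top0c.png',cv2.resize(a,None,fx=4,fy=4,interpolation=2)[:600])
a=cv2.imread('pics/scene0.png')[110:260,310:480]; cv2.imwrite('pics/scene0c.png',cv2.resize(a,None,fx=4,fy=4,interpolation=2)[:600])
E
```

```text
(no output)
```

View pics/top0c.png

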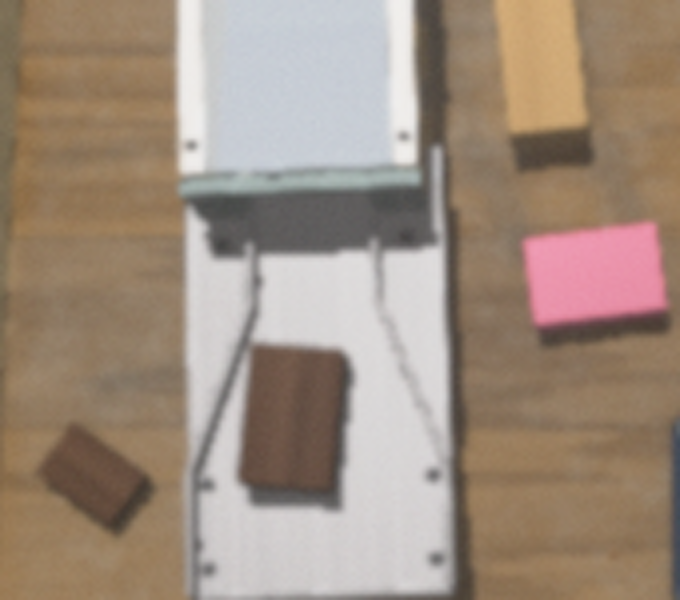

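View pics/scene0c.png

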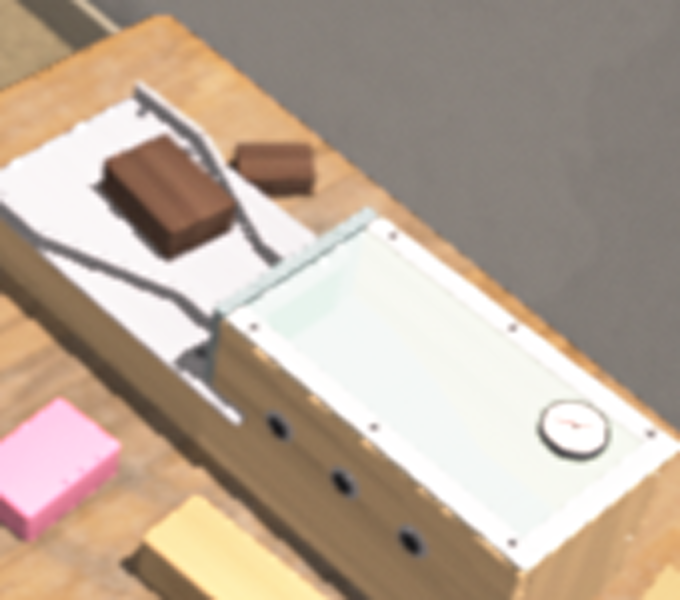

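Candidates in the top view are the pink block (329,189), which is excluded, a small dark block on the worktop (204,239), and the larger dark brown block on the shelf (253,225). The larger one is the one meant: it isn't pink, it's the larger of the rest, and it lies on the feed shelf. The enlarged crops confirm this. Next I'll fit the box pose.

```bash
python3 - <<'E'
import cv2
a=cv2.imread('pics/top0.png')
def crop(u,v,w,h,f,n): cv2.imwrite(f'pics/{n}.png',cv2.resize(a[v:v+h,u:u+w],None,fx=f,fy=f,interpolation=cv2.INTER_CUBIC))
crop(215,180,90,95,6,'tA'); crop(215,55,80,90,6,'tB')
a=cv2.imread('pics/scene0.png'); crop(295,125,130,95,6,'sA'); crop(355,160,130,115,5,'sB')
E
```

```text
(no output)
```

View pics/tA.png

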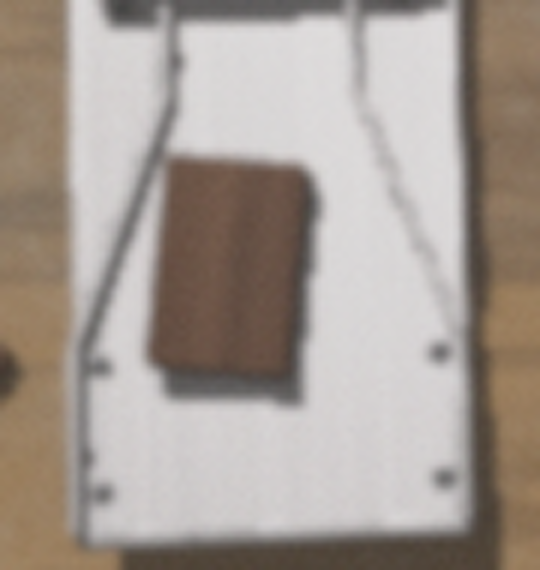

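View pics/tB.png

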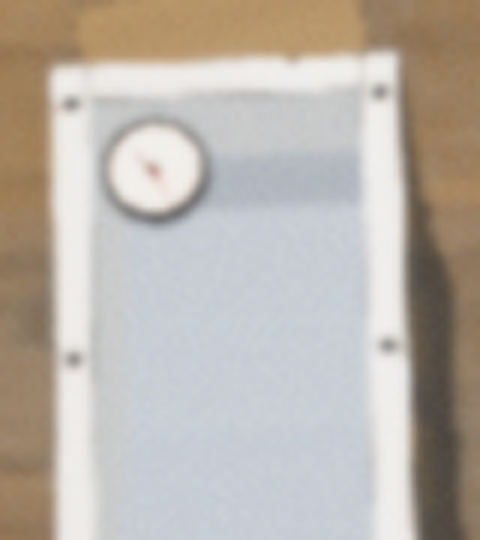

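View pics/sA.png

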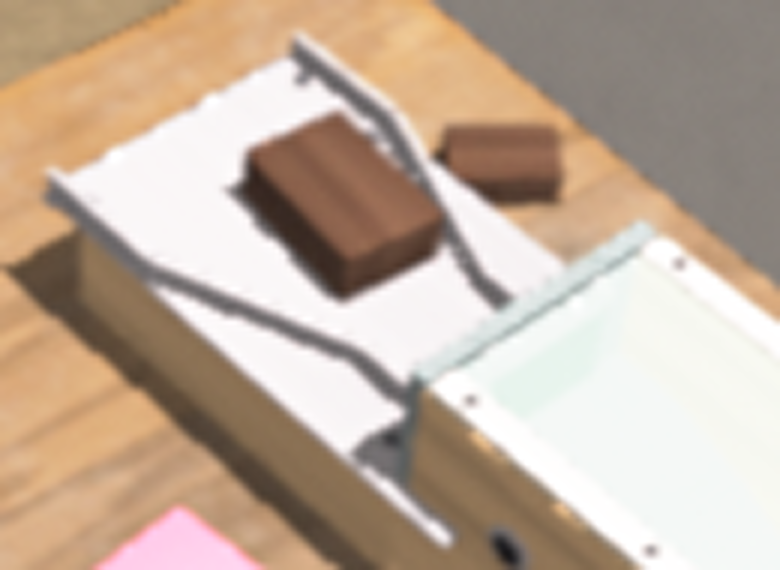

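View pics/sB.png

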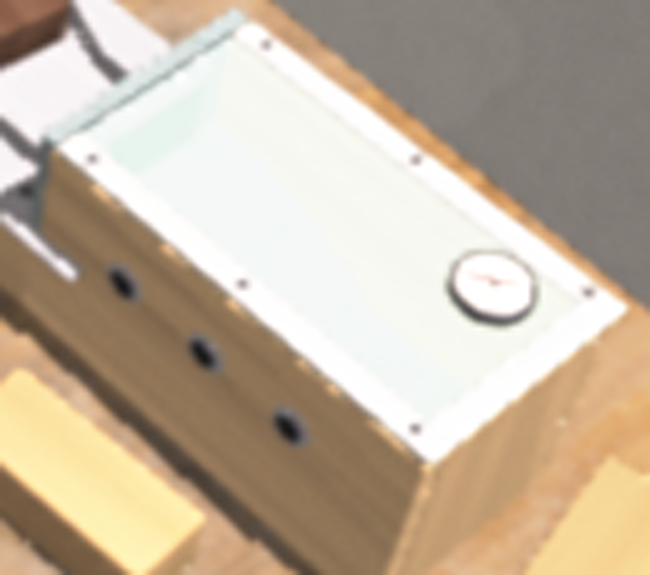

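```bash
python3 - <<'E'
from h import *
from scipy.optimize import least_squares
np.set_printoptions(precision=4,suppress=True)
t=optics.capture('top'); s=optics.capture('scene')
def W(pose,L):
    x,y,a=pose; L=np.array(L)/1000.; R=np.array([[np.cos(a),-np.sin(a),0],[np.sin(a),np.cos(a),0],[0,0,1]]); return L@R.T+[x,y,0]
# direct rays
fl=ray(t,(227.5,270.8),.06); fr=ray(t,(293.3,268),.06); bl=ray(t,(223,66.3),.124); br=ray(t,(281.2,63.7),.124)
sl=ray(s,(403,162),.124); sr=ray(s,(365,188),.124); sbr=ray(s,(355+430/5,160+460/5),.124); sbl=ray(s,(355+627/5,160+308/5),.124)
for n,v in dict(fl=fl,fr=fr,bl=bl,br=br,sl=sl,sr=sr,sbr=sbr,sbl=sbl).items(): print(n,v)
print('w',np.linalg.norm(fl-fr),np.linalg.norm(bl-br),np.linalg.norm(sl-sr),np.linalg.norm(sbl-sbr))
obs=[(t,(-210,70,60),(227.5,270.8)),(t,(-210,-70,60),(293.3,268)),(s,(-6,62,124),(403,162)),(s,(-6,-62,124),(365,188))]
# back corners at local x unknown b
def f(p):
    r=[]
    for c,L,uv in obs: r+=list(proj(c,W(p[:3],L))[0]-uv)
    for c,L,uv in [(t,(p[3],62,124),(223,66.3)),(t,(p[3],-62,124),(281.2,63.7)),(s,(p[3],62,124),(480.4,221.6)),(s,(p[3],-62,124),(441,252))]: r+=list(proj(c,W(p[:3],L))[0]-uv)
    return r
o=least_squares(f,[.65,.2,0,225]); print(o.x,np.degrees(o.x[2])); print(np.round(o.fun,1))
p=o.x[:3]; np.save('box.npy',p)
lines=[[(-210,70,60),(-210,-70,60)],[(-210,66,74),(-145,66,74),(-55,31.5,74),(0,31.5,74)],[(-210,-66,74),(-145,-66,74),(-55,-31.5,74),(0,-31.5,74)],[(-6,62,124),(-6,-62,124),(o.x[3],-62,124),(o.x[3],62,124),(-6,62,124)]]
for c,n,(u,v,w,h) in [(t,'to',(200,50,120,230)),(s,'so',(295,120,200,170))]:
    im=cv2.cvtColor(c['image'],cv2.COLOR_RGB2BGR)[v:v+h,u:u+w]; k=2.6 if n=='to' else 3.5
    im=cv2.resize(im,None,fx=k,fy=k,interpolation=2)
    for l in lines:
        q=((proj(c,W(p,l))-[u,v]+.5)*k).astype(np.int32); cv2.polylines(im,[q],False,(0,0,255),1)
    cv2.imwrite(f'pics/{n}.png',im)
E
```

```text
fl [0.4416 0.2849 0.06  ]
fr [0.448  0.1463 0.06  ]
bl [0.871  0.2981 0.124 ]
br [0.8775 0.1743 0.124 ]
sl [0.6581 0.2847 0.124 ]
sr [0.6675 0.161  0.124 ]
sbr [0.8846 0.1718 0.124 ]
sbl [0.8803 0.2943 0.124 ]
w 0.13880550351445603 0.12400072228551917 0.12409354947335202 0.12254272827713417
[  0.6601   0.2255   0.0461 218.651 ] 2.6425084060716633
[-0.3 -2.6  0.2 -2.7 -1.3 -2.1 -2.3 -3.3  0.4 -2.   0.3 -1.7 -0.7 -2.2
 -0.6 -1.5]
```

View pics/to.png

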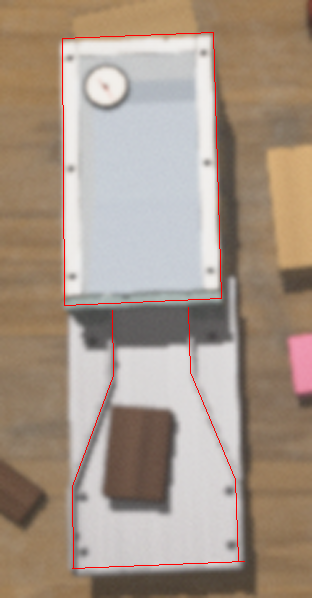

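View pics/so.png

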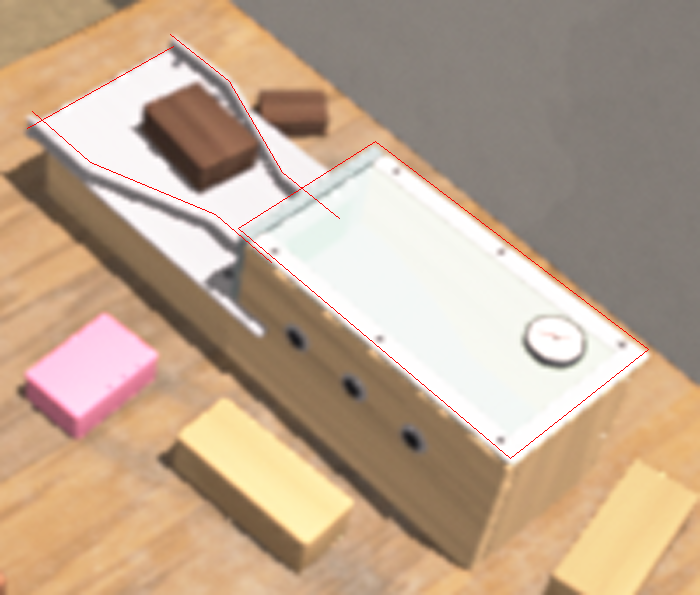

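```bash
python3 - <<'E'
from h import *
from scipy.spatial.transform import Rotation as Ro
np.set_printoptions(precision=4,suppress=True)
p=np.load('box.npy'); a=p[2]; Rb=np.array([[np.cos(a),-np.sin(a)],[np.sin(a),np.cos(a)]])
t=optics.capture('top'); s=optics.capture('scene')
cs=[ray(t,(215+u/6-.4,180+v/6-.4),.088) for u,v in [(170,157),(307,167),(293,375),(148,362)]]
C=np.array(cs); 
for c in C: print('corner world',c,'local',(c[:2]-p[:2])@Rb)
m=C.mean(0); print('mid',m,(m[:2]-p[:2])@Rb)
print('sides',np.linalg.norm(np.roll(C,-1,0)-C,axis=1))
d=(C[0]+C[1]-C[2]-C[3]); print('yaw world',np.degrees(np.arctan2(d[1],d[0])),'box',np.degrees(p[2]))
cs=[ray(s,(295+u/6-.4,125+v/6-.4),.088) for u,v in [(245,155),(335,112),(445,215),(340,260)]]
C=np.array(cs); m=C.mean(0); print('scene mid',m,(m[:2]-p[:2])@Rb)
print('sides',np.linalg.norm(np.roll(C,-1,0)-C,axis=1)); d=(C[2]+C[3]-C[0]-C[1]); print('yaw world',np.degrees(np.arctan2(d[1],d[0])))
for c,nm in ((t,'top'),(s,'scene')):
    for b in models.silhouettes(c,'blank_centre'):
        vv,uu=np.nonzero(b['region']); print(nm,b['p'],uu.mean(),vv.mean(),len(uu))
S=manip.sense(); R=Ro.from_euler('xyz',S['eef_rot'],degrees=True).as_matrix(); print(R)
E
```

```text
corner world [0.5762 0.2522 0.088 ] local [-0.0826  0.0306]
corner world [0.5728 0.2042 0.088 ] local [-0.0882 -0.0173]
corner world [0.5    0.2074 0.088 ] local [-0.1607 -0.0107]
corner world [0.5043 0.2576 0.088 ] local [-0.1541  0.0393]
mid [0.5383 0.2304 0.088 ] [-0.1214  0.0105]
sides [0.0481 0.0728 0.0504 0.072 ]
yaw world -3.4107004899882787 box 2.6425084060716633
scene mid [0.5444 0.2276 0.088 ] [-0.1155  0.0075]
sides [0.0464 0.0728 0.0507 0.0694]
yaw world -3.758528319999782
top 0.73 328.8479318734793 188.65206812652067 822
top 0.71 203.2821917808219 238.586301369863 365
top 0.59 253.01843817787417 224.3882863340564 922
top 0.28 257.34110528438885 165.63557886244453 12395
scene 0.87 320.95163398692813 227.2483660130719 765
scene 0.82 352.0344827586207 158.57183908045977 696
scene 0.6 396.9708702732043 207.88176225800615 11054
scene 0.56 378.54910714285717 151.19642857142858 224
[[ 0.      0.4367  0.8996]
 [ 0.0001  0.8996 -0.4367]
 [-1.      0.0001  0.    ]]
```

>>> step_arm(
  series=[
    [0.0,-0.02,0.033,-0.05,0.5],
    [0.01,-0.041,0.066,-0.1,0.3],
    [0.02,-0.062,0.099,-0.15,0.08],
    [0.03,-0.082,0.132,-0.2,0.08],
    [0.04,-0.103,0.165,-0.25,0.08],
    [0.05,-0.124,0.198,-0.3,0.08],
    [0.06,-0.144,0.231,-0.35,0.08],
    [0.068,-0.165,0.264,-0.391,0.08],
    [0.075,-0.185,0.297,-0.391,0.08],
    [0.077,-0.206,0.3295,-0.391,0.08],
  ],
  newtons=10,
)

```text
time_s: 1.73
eef_pos: [0.4798, 0.2311, 0.1489]
eef_rot: [-148.8, 90.0, -152.3]
ft_force: [1.8, 0.1, 1.2]
width: 0.0297
```

```bash
cat > look.py <<'E'
from h import *
import sys
tag=sys.argv[1]; p=np.load('box.npy'); a=p[2]; Rb=np.array([[np.cos(a),-np.sin(a)],[np.sin(a),np.cos(a)]])
S=manip.sense(); e=S['eef_pos']; print('tcp local',np.round((e[:2]-p[:2])@Rb*1000,1),'z',round(e[2],4),'t',S['time_s'],'w',round(S['width'],4),'F',np.round(S['ft_force'],1))
out=[]
for n,(u,v,w,h) in [('top',(205,130,110,150)),('scene',(280,90,150,150))]:
    c=optics.capture(n); im=cv2.cvtColor(c['image'],cv2.COLOR_RGB2BGR)[v:v+h,u:u+w]; k=3.6
    im=cv2.resize(im,None,fx=k,fy=k,interpolation=2)
    for X,col in ((e,(0,0,255)),(e+[0,0,.05],(255,0,0))):
        q=tuple(((proj(c,X)[0]-[u,v]+.5)*k).astype(int)); cv2.circle(im,[int(z) for z in q],3,col,-1)
    out.append(im)
cv2.imwrite(f'pics/{tag}.png',np.hstack(out)[:600,:800] if sum(o.shape[1] for o in out)<=800 else cv2.resize(np.hstack(out),(800,int(540*800/sum(o.shape[1] for o in out)))))
E
python3 look.py l1
```

```text
tcp local [-179.8   13.9] z 0.1489 t 1.7333 w 0.0297 F [1.8 0.1 1.2]
```

View pics/l1.png

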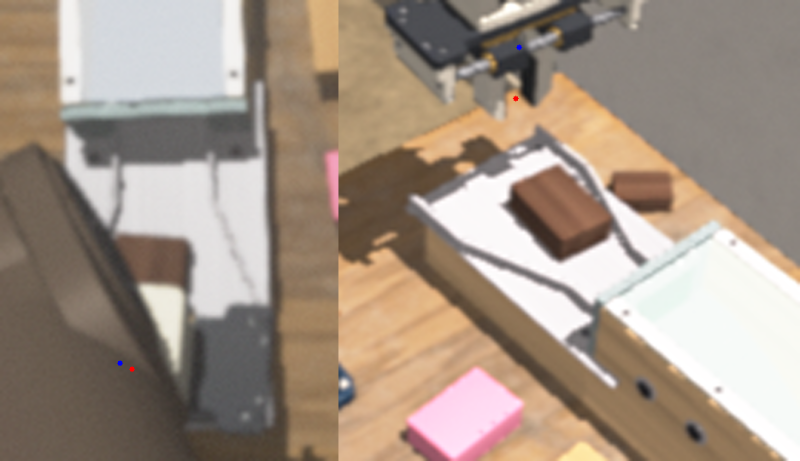

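>>> step_arm(
  series=[
    [0.02,0.0,0.0,0.0,0.08],
    [0.04,0.0,0.0,0.0,0.08],
    [0.06,0.0,0.0,0.0,0.08],
    [0.072,0.0,0.0,0.0,0.08],
    [0.08,0.0,0.0,0.0,0.08],
    [0.08,0.0,0.002,0.0,0.08],
    [0.08,0.0,0.004,0.0,0.08],
    [0.08,0.0,0.006,0.0,0.08],
    [0.08,0.0,0.008,0.0,0.08],
    [0.08,0.0,0.01,0.0,0.08],
  ],
)

```text
time_s: 2.67
eef_pos: [0.4902, 0.2328, 0.0706]
eef_rot: [33.3, 89.9, 29.8]
ft_force: [0.3, 0.4, 0.6]
width: 0.007
```

```bash
python3 look.py l2
```

```text
tcp local [-169.4   15.1] z 0.0706 t 2.6667 w 0.007 F [0.3 0.4 0.6]
```

View pics/l2.png

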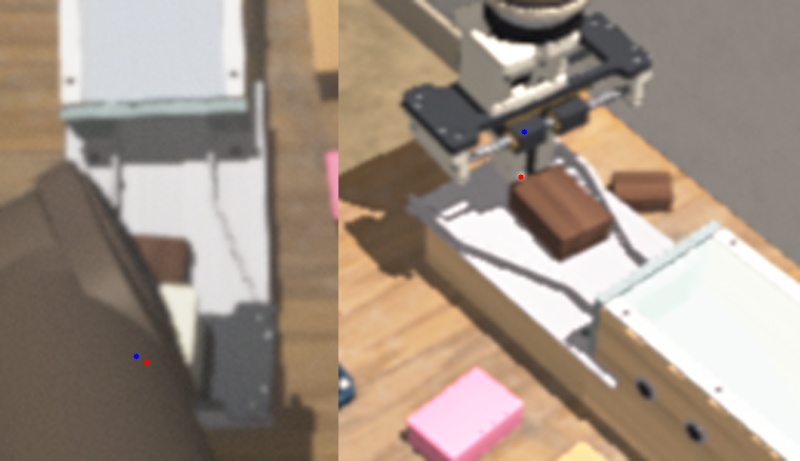

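```bash
cat > ls.py <<'E'
from h import *
import sys
u,v,w,h=[int(x) for x in sys.argv[2:6]] if len(sys.argv)>2 else (320,120,100,80)
c=optics.capture('scene'); im=cv2.cvtColor(c['image'],cv2.COLOR_RGB2BGR)[v:v+h,u:u+w]; k=min(800/w,600/h)
cv2.imwrite(f'pics/{sys.argv[1]}.png',cv2.resize(im,None,fx=k,fy=k,interpolation=2))
p=np.load('box.npy'); a=p[2]; Rb=np.array([[np.cos(a),-np.sin(a)],[np.sin(a),np.cos(a)]])
S=manip.sense(); e=S['eef_pos']; print('tcp local',np.round((e[:2]-p[:2])@Rb*1000,1),'z',round(e[2],4),'t',S['time_s'],'w',round(S['width'],4),'F',np.round(S['ft_force'],1))
E
python3 ls.py s2
```

```text
tcp local [-169.8   14.9] z 0.0701 t 2.8167 w 0.0072 F [-0.3  0.3 -0.1]
```

View pics/s2.png

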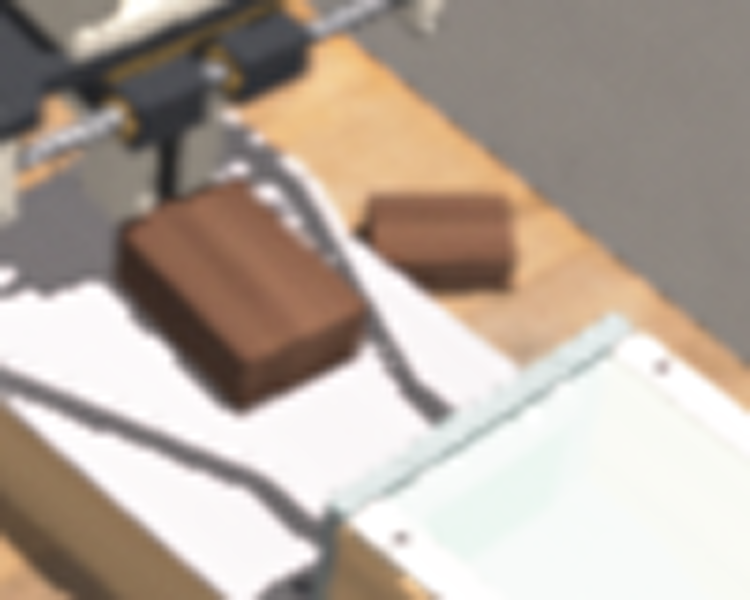

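The scene crop shows the dark blank at (240,290) with the fingers just behind its rear edge and roughly centred, the gap between them at (168,165). I'll start pushing along the blank's own axis, which also brings it towards the centre line.

>>> step_arm(
  series=[
    [0.002,0.0,0.004,0.0,0.08],
    [0.002,0.0,0.008,0.0,0.08],
    [0.002,0.0,0.012,0.0,0.08],
    [0.002,0.0,0.016,0.0,0.08],
    [0.002,0.0,0.02,0.0,0.08],
    [0.002,0.0,0.024,0.0,0.08],
    [0.002,0.0,0.028,0.0,0.08],
    [0.002,0.0,0.032,0.0,0.08],
    [0.002,0.0,0.036,0.0,0.08],
    [0.002,0.0,0.04,0.0,0.08],
  ],
)

```text
time_s: 3.65
eef_pos: [0.5297, 0.23, 0.0677]
eef_rot: [26.4, 90.0, 23.0]
ft_force: [-0.1, 0.1, -0.1]
width: 0.0074
```

```bash
python3 ls.py s3
```

```text
tcp local [-129.2   10.4] z 0.0678 t 3.7 w 0.0075 F [0.7 0.5 0.7]
```

View pics/s3.png

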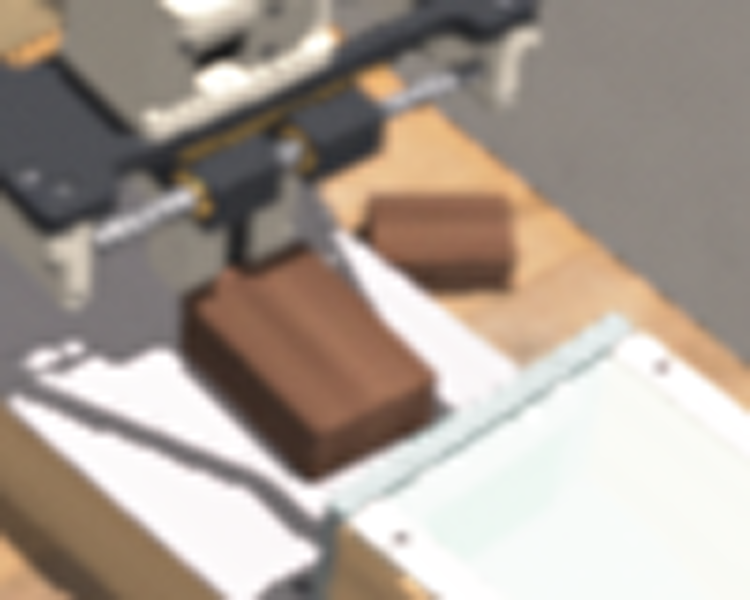

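```bash
cat > bl.py <<'E'
from h import *
import sys
P=eval(sys.argv[1]); k=7.5; u0,v0=320,120
p=np.load('box.npy'); a=p[2]; Rb=np.array([[np.cos(a),-np.sin(a)],[np.sin(a),np.cos(a)]])
s=optics.capture('scene')
C=np.array([(ray(s,(u0+u/k-.4,v0+v/k-.4),.088)[:2]-p[:2])@Rb for u,v in P])*1000
print(C.round(1)); m=C.mean(0); d=C[2]+C[3]-C[0]-C[1]; print('mid',m,'yaw',np.degrees(np.arctan2(d[1],d[0])),np.linalg.norm(d)/2)
E
python3 bl.py '[(235,180),(120,235),(240,365),(367,307)]'
python3 bl.py '[(310,250),(185,310),(315,440),(435,380)]'
```

```text
[[-147.1   34.7]
 [-151.2  -12.5]
 [ -82.7  -21.7]
 [ -76.4   27.9]]
mid [-114.35985173    7.10462347] yaw -6.544455140995767 70.03361362135023
[[-107.1   31.5]
 [-112.   -18.9]
 [ -44.1  -25.3]
 [ -39.3   22.2]]
mid [-75.625277     2.36923421] yaw -6.5572495338436445 68.32688270567444
```

>>> step_arm(
  series=[
    [0.0,0.0,0.004,0.0,0.08],
    [0.0,0.0,0.008,0.0,0.08],
    [0.0,0.0,0.012,-0.01,0.08],
    [0.0,0.0,0.016,-0.02,0.08],
    [0.0,0.0,0.02,-0.03,0.08],
    [0.0,0.0,0.024,-0.04,0.08],
    [0.0,0.0,0.028,-0.05,0.08],
    [0.0,0.0,0.032,-0.06,0.08],
    [0.0,0.0,0.036,-0.06,0.08],
    [0.0,0.0,0.04,-0.06,0.08],
  ],
)

```text
time_s: 4.63
eef_pos: [0.5696, 0.2276, 0.0677]
eef_rot: [110.3, 90.0, 110.3]
ft_force: [0.7, -0.4, 0.5]
width: 0.0074
```

```bash
python3 ls.py s4; python3 -c "
from h import *
save(optics.capture('wrist'),'w4')"
```

```text
tcp local [-89.4   6. ] z 0.0678 t 4.6833 w 0.007 F [1.5 0.2 0.5]
```

View pics/s4.png

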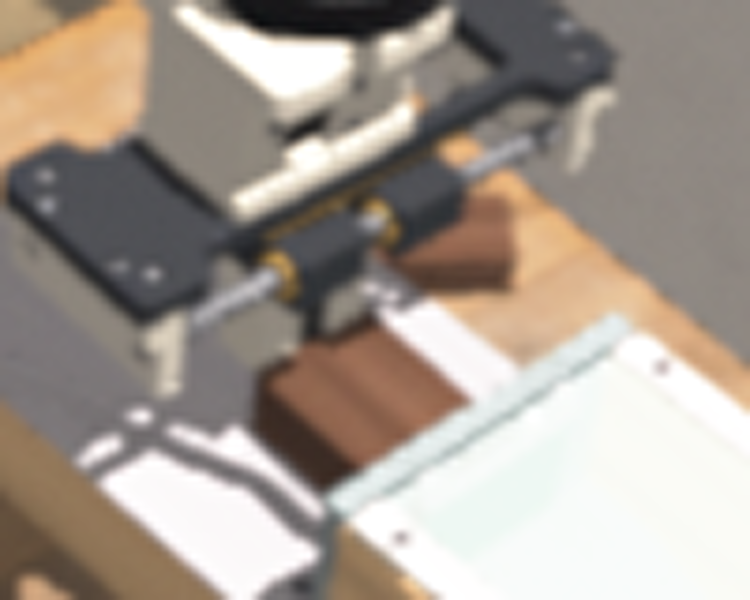

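View pics/w4.png

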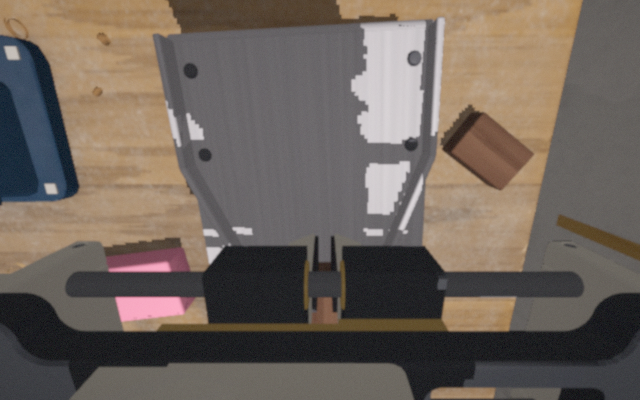

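```bash
python3 - <<'E'
from h import *
np.set_printoptions(precision=4,suppress=True)
p=np.load('box.npy'); a=p[2]; Rb=np.array([[np.cos(a),-np.sin(a)],[np.sin(a),np.cos(a)]])
w=optics.capture('wrist'); im=w['image'][0:230,140:460]; save(dict(image=cv2.resize(im,None,fx=2.5,fy=2.5)),'w4c')
L=np.array([(-210,70,60),(-210,-70,60),(-210,66,74),(-210,-66,74),(-145,66,74),(-145,-66,74)])/1000.
X=np.c_[L[:,:2]@Rb.T+p[:2],L[:,2]]; print(proj(w,X))
E
```

```text
[[434.7536  26.1172]
 [166.2883  40.4669]
 [437.4323  17.169 ]
 [158.8319  32.1741]
 [429.2072 156.2132]
 [184.654  167.8129]]
```

View pics/w4c.png

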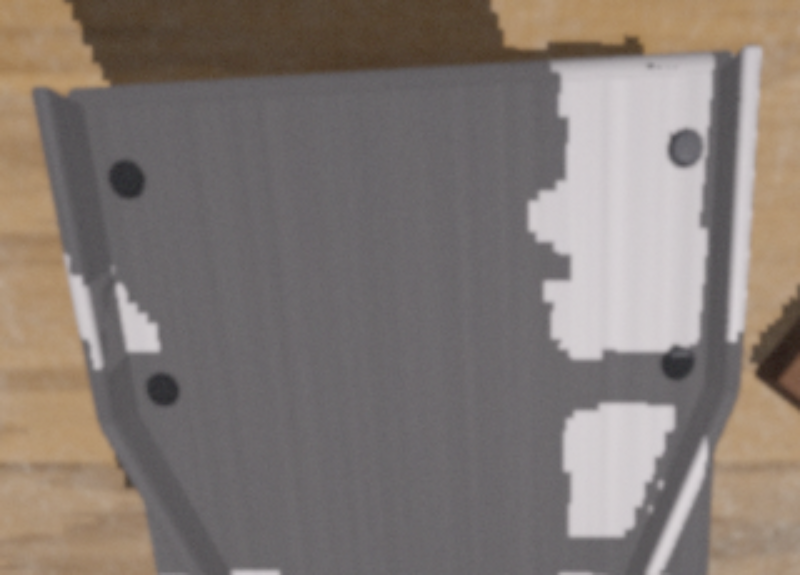

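>>> step_arm(
  series=[
    [0.0,0.0,0.004,-0.01,0.08],
    [0.0,0.0,0.008,-0.02,0.08],
    [0.0,0.0,0.012,-0.03,0.08],
    [0.0,0.0,0.016,-0.04,0.08],
    [0.0,-0.001,0.02,-0.045,0.08],
    [0.0,-0.001,0.024,-0.045,0.08],
    [0.0,-0.001,0.028,-0.045,0.08],
    [0.0,-0.001,0.032,-0.045,0.08],
    [0.0,-0.001,0.036,-0.045,0.08],
    [0.0,-0.001,0.04,-0.045,0.08],
  ],
)

```text
time_s: 5.62
eef_pos: [0.6096, 0.2266, 0.0677]
eef_rot: [93.0, 90.0, 95.5]
ft_force: [-0.1, -0.3, 0.8]
width: 0.0072
```

```bash
python3 ls.py s5 340 140 100 80
```

```text
tcp local [-49.5   3.2] z 0.0678 t 5.6667 w 0.0071 F [0.7 0.1 0.5]
```

View pics/s5.png

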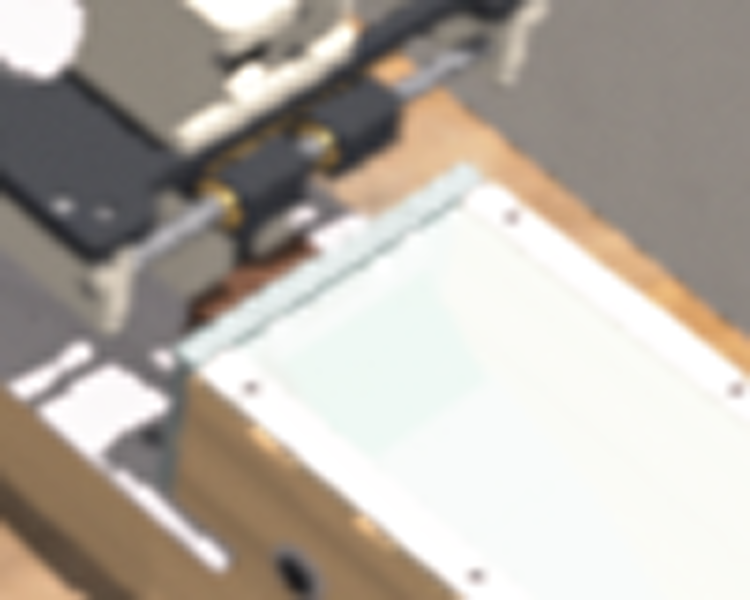

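The green patch under the cover has grown: the flap is swinging in and the blank's nose is in the doorway, with its rear at (260,275). The fingers are square to the box. I'll push up to just short of the lintel.

>>> step_arm(
  series=[
    [0.0,0.0,0.004,0.0,0.08],
    [0.0,0.0,0.008,0.0,0.08],
    [0.0,-0.001,0.012,0.0,0.08],
    [0.0,-0.001,0.016,0.0,0.08],
    [0.0,-0.001,0.02,0.0,0.08],
    [0.0,-0.001,0.024,0.0,0.08],
    [0.0,-0.001,0.028,0.0,0.08],
    [0.0,-0.001,0.032,0.0,0.08],
    [0.0,-0.001,0.032,0.0,0.08],
    [0.0,-0.001,0.032,0.0,0.08],
  ],
)

```text
time_s: 6.5
eef_pos: [0.6415, 0.2269, 0.0677]
eef_rot: [4.2, 90.0, 6.8]
ft_force: [-0.2, -0.9, 0.2]
width: 0.0071
```

```bash
python3 ls.py s6 340 140 150 120; python3 -c "
from h import *
save(optics.capture('wrist'),'w6');save(optics.capture('top'),'t6')"
```

```text
tcp local [-18.8   2.3] z 0.0677 t 6.55 w 0.0075 F [ 0.2 -0.5 -0.6]
```

View pics/s6.png

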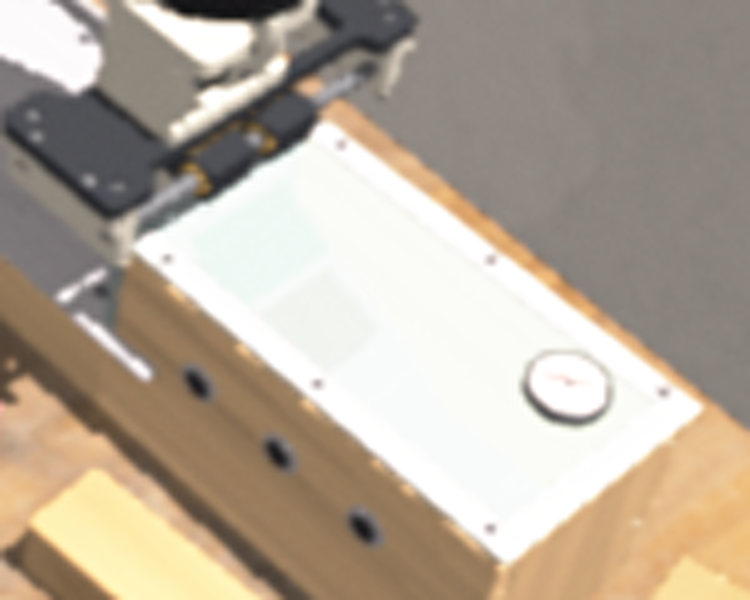

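View pics/t6.png

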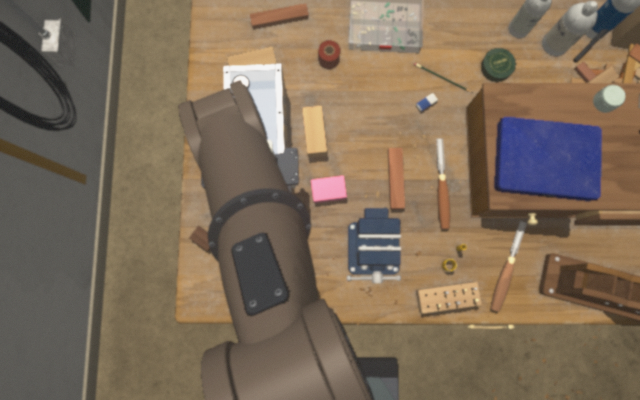

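View pics/w6.png

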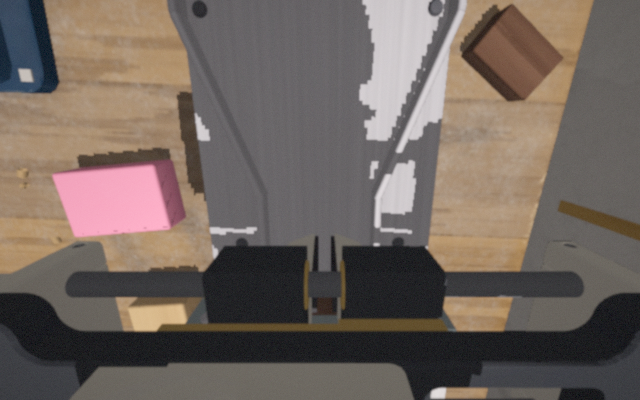

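>>> step_arm(
  series=[
    [0.0,0.0,0.001,0.0,0.08],
    [0.0,0.0,0.002,0.0,0.08],
    [0.0,0.0,0.003,0.0,0.08],
    [0.0,0.0,0.003,0.0,0.08],
    [0.0,0.0,0.003,0.0,0.08],
    [0.0,0.0,0.003,0.0,0.08],
    [0.0,0.0,0.003,0.0,0.08],
    [0.0,0.0,0.003,0.0,0.08],
    [0.0,0.0,0.003,0.0,0.08],
    [0.0,0.0,0.003,0.0,0.08],
  ],
)

```text
time_s: 7.48
eef_pos: [0.6428, 0.2272, 0.0674]
eef_rot: [-173.5, 89.8, -170.9]
ft_force: [-4.8, 0.1, 2.0]
width: 0.0077
```

```bash
cat > enh.py <<'E'
from h import *
import sys
c=optics.capture('scene'); im=c['image'][155:265,350:490]; 
im=np.clip((im.astype(float)-190)*4,0,255).astype(np.uint8)
save(dict(image=cv2.resize(im,None,fx=4,fy=4,interpolation=2)),sys.argv[1])
w=optics.capture('wrist'); save(dict(image=cv2.resize(w['image'][220:330,260:390],None,fx=4,fy=4)),sys.argv[1]+'w')
S=manip.sense(); print(S['eef_pos'],S['ft_force'],S['time_s'])
E
python3 enh.py e7
```

```text
[0.64274453 0.22716706 0.06735197] [-4.30889725  0.35071725  1.1008624 ] 7.5833
```

View pics/e7.png

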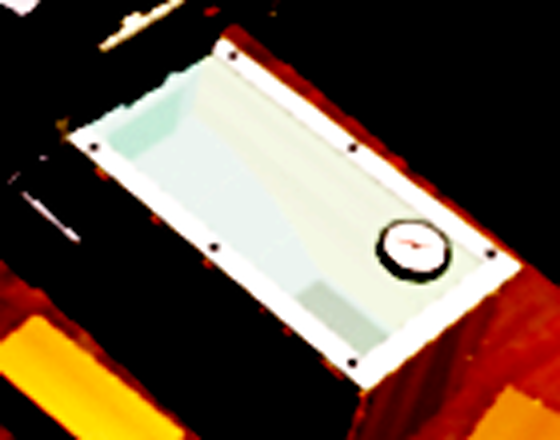

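View pics/e7w.png

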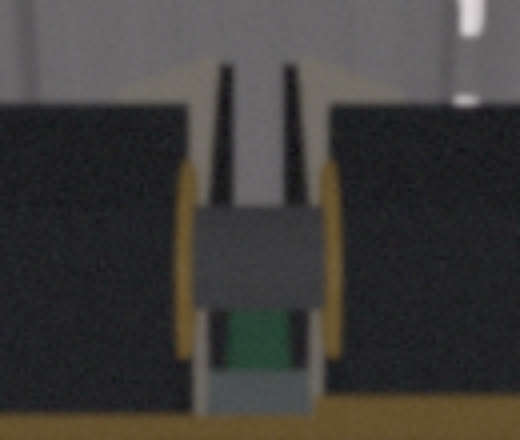

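The blank has run down: its dark patch now shows at the far end of the floor (340,310 in the crop), and green shows between the fingers, so the flap has dropped. The fingers press lightly on the lintel (4.5 N). I'll draw them back.

>>> step_arm(
  series=[
    [0.0,0.0,-0.005,0.0,0.08],
    [0.0,0.0,-0.015,0.0,0.08],
    [0.0,0.0,-0.03,0.0,0.08],
    [0.0,0.0,-0.05,0.0,0.08],
    [0.0,0.0,-0.07,0.0,0.08],
    [0.0,0.0,-0.09,0.0,0.08],
    [-0.02,0.0,-0.11,0.0,0.08],
    [-0.05,0.0,-0.13,0.0,0.08],
    [-0.08,0.0,-0.145,0.0,0.08],
    [-0.11,0.0,-0.16,0.0,0.08],
  ],
)

```text
time_s: 8.42
eef_pos: [0.4832, 0.2198, 0.1789]
eef_rot: [-35.6, 90.0, -33.1]
ft_force: [0.9, 0.0, 0.3]
width: 0.0076
```

>>> step_arm(
  series=[
    [-0.01,0.02,-0.02,0.0,0.08],
    [-0.03,0.05,-0.03,0.0,0.08],
    [-0.05,0.08,-0.04,0.0,0.08],
    [-0.06,0.11,-0.05,0.0,0.08],
    [-0.07,0.14,-0.06,0.0,0.08],
    [-0.08,0.17,-0.07,0.0,0.08],
    [-0.08,0.2,-0.08,0.0,0.08],
    [-0.08,0.22,-0.08,0.0,0.08],
    [-0.08,0.22,-0.08,0.0,0.08],
    [-0.08,0.22,-0.08,0.0,0.08],
  ],
)

```text
time_s: 9.25
eef_pos: [0.3942, 0.4372, 0.2575]
eef_rot: [47.8, 90.0, 50.4]
ft_force: [-0.4, -0.9, 0.5]
width: 0.0072
```

```bash
python3 enh.py e8; python3 -c "
from h import *
t=optics.capture('top');save(t,'t8');s=optics.capture('scene');save(s,'s8');save(dict(image=cv2.resize(t['image'][55:275,200:320],None,fx=2.7,fy=2.7,interpolation=2)),'t8c')"
```

```text
[0.39528119 0.4352397  0.25764444] [ 0.27399594 -0.75813264  0.35947129] 9.35
```

View pics/e8.png

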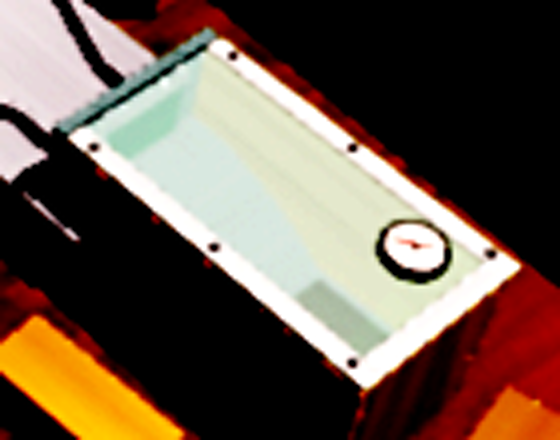

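View pics/s8.png

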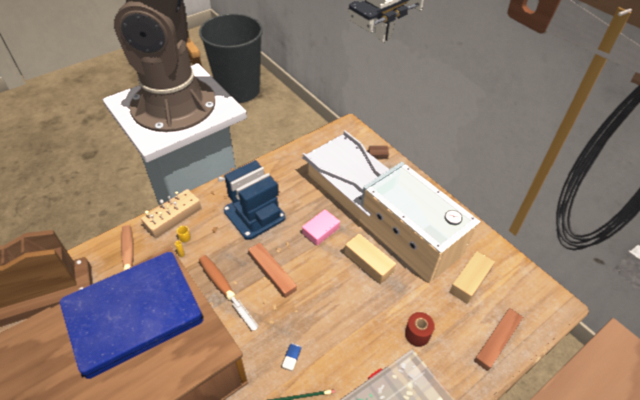

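View pics/t8c.png

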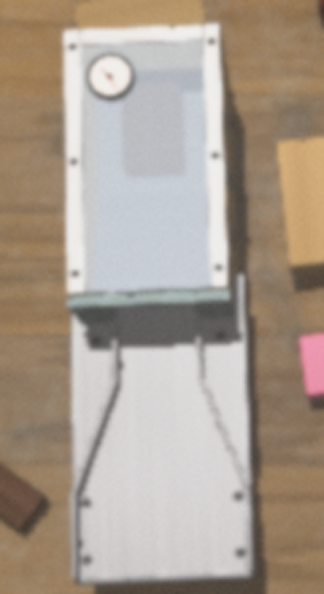

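```bash
python3 - <<'E'
from h import *
a=cv2.imread('pics/scene0.png').astype(int); b=cv2.imread('pics/s8.png').astype(int)
d=np.abs(cv2.GaussianBlur((a-b).astype(np.float32),(0,0),1.2)).max(2)[155:265,350:490]
save(dict(image=cv2.resize(np.repeat(np.clip(d*8,0,255).astype(np.uint8)[...,None],3,2),None,fx=4,fy=4)),'d8')
p=optics.capture('top'); bp=np.load('box.npy'); aa=bp[2]; Rb=np.array([[np.cos(aa),-np.sin(aa)],[np.sin(aa),np.cos(aa)]])
for uv in [(123,77),(183,80),(187,176),(122,172)]:
    q=ray(p,(200+uv[0]/2.7,55+uv[1]/2.7),.049); print(((q[:2]-bp[:2])@Rb*1000).round(1))
S=manip.sense(); print(S['time_s'],S['joint_velocities'])
E
```

```text
[205.2  26. ]
[200.4 -24.4]
[116.  -25.7]
[121.7  28.2]
9.5 [-0.05398296 -0.02544138 -0.27472257 -0.11190109 -0.05627232 -0.07933546
 -0.02895809]
```

View pics/d8.png

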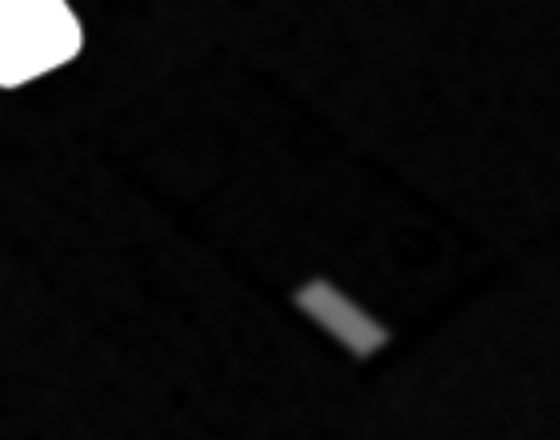

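The difference from the starting picture shows only the blank, now on the floor at about x 119–203 mm, and the empty place on the shelf. The flap region is unchanged, so the flap is shut. I'll hand in now.

```bash
python3 -c "
from h import *
print(manip.close_job())"
```

```text
the job is handed in; nothing more can be done
None
```

The dark blank is lying on the floor of the drying box and the flap has dropped shut. I handed the job in at about 9.5 s. I pushed the blank along the shelf with nearly closed fingertips, turning it square on the way. It went through the flap and slid down by itself, and I then drew the fingers back and up, clear of everything.

- **Blank:** the last top view puts it on the flat floor, at about x 119–203 mm, y ±26 mm in the box frame.
- **Flap:** its area in the last scene picture matches the starting picture, so it hangs shut.
- **Other things:** in the last scene picture the pale and reddish blanks, the gouge, the pink block and the small dark block lie where they were at the start.

**What disagreed:** the scene and top cameras differed by about 6–8 mm along the feed direction. I used a fit between the two, and the wrist camera agreed with it to about 1.5 mm. At the end of the push the wrist force rose to about 5 N, most likely the fingers resting on the doorway frame, before I backed off.

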